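Hang a beaker on the slanted drying arm and press it home

TASK

Pick up the brown glass beaker that stands mouth-down on the white draining board and hang it, mouth first, on the empty slanted drying arm, sliding it on along the arm. With its rim push the stiff rubber collar down the arm as far as it will go, then keep the beaker pressed there firmly but gently for a moment (about a kilogram's push, never two, or the glass cracks). Let go so that it stays hanging on the arm with its rim on the collar, and leave everything else where it is.

Things in the scene. Friction and masses are not known exactly. Their poses are not given: they have to be found in the camera images.
- beaker: Plain straight brown-glass beaker, standing mouth-down. Outside diameter 50 mm, inside 40 mm, height 78 mm, inner depth 73 mm, 0.10 to 0.16 kg. Origin: centre of the mouth (rim plane); z runs from mouth to closed base (up as it stands). Round: its yaw is of no matter. Grip it across its diameter near the closed base. It cracks if pressed on the stand or collar with over 20 N in any direction.
- stand: Empty drying stand, fixed: wooden foot 150 x 110 x 14 mm, a block at the back, and a white round arm rising from it 55 degrees above horizontal towards the stand's -x. Origin: underside of the foot, 10 mm in front of its centre; z up. Arm direction, root to tip, in the stand frame: (-0.574, 0, 0.819). Arm 85 mm long, 36 mm in diameter; its last 14 mm taper to 16 mm. The collar belongs to it.
- peg_tip (a point): Centre of the tip of the empty arm, on its axis: (-0.0188, 0, 0.1446) m in the stand frame. With the collar at its stop, its face lies 45 to 65 mm below this tip, so the tip never reaches the beaker's base inside. Pressed home means the rim pushing on the collar with over 8 N for 0.3 s with the collar at its stop.
- collar: Stiff dark rubber collar round the empty arm, 60 mm in diameter, 8 mm thick. Origin: on the axis, centre of the face that meets the rim; z along the arm to its tip. It starts 24 to 55 mm below the tip, stays where it is left and slides down under about 4 N for 10 to 21 mm to a rigid stop inside the arm, whose place varies and is not reported: there the push rises, 1 mm of rubber give per 8 N.
- stand_full: A second stand of the same kind, fixed, whose arm already carries a beaker. Leave it. It may stand on either side of the empty one. Same size and frame as the empty stand.
- board: White ceramic draining board, fixed to the table, 160 (x) x 270 (y) x 12 mm thick; origin: centre of its underside. Beaker and jar stand on it.
- jar: Bystander on the board: closed brown jar with white lid, 44 mm in diameter, 62 mm high, origin under its centre. Its place and the beaker's may be swapped.
- spray: Bystander: blue spray bottle, 52 mm in diameter, 170 mm high, origin under its centre.
- coaster: Bystander: wooden disc 84 mm in diameter, 12 mm thick, origin under its centre.
- vial: Bystander: small brown bottle 26 mm in diameter, 55 mm high, origin under its centre.
- dish: Bystander: grey bowl 90 mm in diameter, 25 mm high, origin under its centre.
- herbjar: Bystander: large green glass jar 100 mm in diameter, 120 mm high, origin under its centre.
Mind the look-alikes: they are no part of the job. What is shaped like the stand but pink or red is not meant. Leave any yellow look-alike of the beaker alone.

How it is judged:
By the outcome, as a careful person would: the job done as asked, in the order asked, and still so for the second after the job is handed in, with the robot touching nothing.
It also fails if it takes over 48 s, if anything falls off the work surface, if the arm or the gripper's body presses on something with over 40 N, if the wrist force passes 120 N, or if a joint passes its speed limit or range.

ROBOT

A 6-joint arm with a two-finger parallel gripper is mounted at the origin on the work surface. World frame = base frame: x ahead of the robot, y to its left, z up, the work surface at z = 0. Lengths are in mm, angles in rad, forces in N, time in s.
With the tool pointing down it reaches from about 275 to 1000 mm from the base axis. Payload 8.4 kg.
Tool frame: the origin (TCP) lies on the centre line of the jaws, within the pads' length; the fingertips stand 17 mm ahead of it and the grasp point (between the pads) lies 2 mm behind it (r.tcp_to_tips is the z of the fingertips in the tool frame, in mm); z points along the fingers, y is the direction in which the jaws open and shut (so a half turn about z gives the same grasp; the last joint's range is limited). The gripper opens to 85 mm and grips with 20 to 120 N. Pads are 22 mm wide; open, the fingers measure 114 mm over their backs; the gripper's body (76 mm by 85 mm) begins 54 mm behind the grasp point. The pads swing forward as they close: fully open they stand 13 mm farther back than shut.
Start: joints at [-1.307, 0.353, 1.633, -0, 1.155, -0.002], TCP at [164.174, -603.055, 248.281] pointing down, gripper open.
Joint ranges: [-2.63, 2.63], [-0.92, 2.1], [0.06, 2.66], [-1.3, 4.44], [0, 2.69], [-3.02, 3.02]. Speed limits (rad/s): [2.22, 2.22, 2.79, 3.14, 3.14, 3.14].

INTERFACE

Orientations are given as [roll, pitch, yaw] about the fixed x, y, z axes, in that order (R = Rz(yaw) Ry(pitch) Rx(roll)).
In Python, from rig import r, cams, job gives the robot as it stands.
- The arm moves only by the tool drive_tool, never from a script. Its argument "deltas" is a list of rows, each a list of 4 numbers: the shift along the tool's x, y, z in cm, then the turn about the tool's z in rad. In form: [[x, y, z, roll], ...]. A call has 1 to 12 rows; each row shifts and turns the commanded pose from where the row before left it, along the tool's axes as they then stand; what a row does not reach is not made up. A row lasts 1/12 s, in which the tool goes at most 41.7 mm and 7.16 degrees, less where a joint would pass 70% of its speed; a pose out of reach is approached as far as the arm can. A call with a gripper value outside its range is refused whole. "jaw" is the closure, from 0 (fully open) to 1 (shut), set as the call begins (left out, the last holds). The fingers move at their own pace and stop on an object; "force" is the grip in N (left out, the last holds). Time passes only in rows, so rows that do not move let the fingers close. It gives the time, the measured TCP pose, the force and the opening at its end, in the units of the state.
- r.sense(): the state, without advancing time (a new reading comes with each control period).
- cams.grab_frame(name): name is "scene" or "top" or "wrist"; returns (picture, depth): 384x512x3 uint8, red, green, blue; 384x512 float32, mm along the optical axis (not along the pixel's ray), 0 where there is no reading.
- cams.camera_params(name): a dict with "fx", "fy", "cx", "cy" (pixels), "R" (3x3) and "t" (3): a world point X has camera coordinates R X + t. Camera axes: x right, y down, z forward; pixel columns grow to the right and rows downward; lengths in mm; the calibration is good to about 2 mm. A picture is of the moment at which its call begins: read the wrist's pose just before it. camera_params takes no time and is no camera call; for the wrist camera it gives the pose at the moment of the call.
- job.sign_off(): hands the job in, once; it reports no verdict.
The state is a dict: "clock": time; "qpos": joint angles; "qvel": joint speeds; "joint_efforts": joint torques, N m; "eef_pos": TCP position; "tcp_rot": TCP orientation; "contact_force": force on the tool from outside, world axes, zero at the start; "wrist_torque": the same for the moment, N m; "opening": opening from 0.0 (shut) to 1.0 (fully open).
Only numpy, scipy, OpenCV 4.12 (cv2) and the standard library are available. Lean on these libraries where they do the work, as an engineer would, in place of code of your own. Each camera call takes 0.05 s, during which the arm holds its last target. There are 200 camera calls.

## Working session

There is one attempt and no reset: what is moved stays moved. The work goes in short steps, Python scripts to look and compute and a tool call to move; the robot and the scene stay as the last step left them, time stands still between calls to the robot, and variables do not carry over. Pictures are saved under pics/ and viewed, about 8 in all and at most 12, crops included, and the job is handed in when it is done.

Besides the shell and the picture viewer there is one more tool, called after "Call:" as name(argument=value, ...), one argument or row to a line, values as JSON. drive_tool: Moves the arm, as the interface text tells. Its arguments: {"type":"object","properties":{"deltas":{"type":"array"},"jaw":{"type":"number"},"force":{"type":"number"}},"required":["deltas"]}

```bash
mkdir -p pics; ls; python3 - <<'E'
from rig import r,cams
import cv2,numpy as np
s=r.sense();print(s)
for n in("scene","top"):
    p,d=cams.grab_frame(n);cv2.imwrite(f"pics/{n}0.png",p[:,:,::-1]);np.savez(f"{n}0.npz",p=p,d=d,**cams.camera_params(n))
    print(n,cams.camera_params(n))
a=cv2.imread("pics/scene0.png");b=cv2.imread("pics/top0.png")
E
```

```text
pics
{'clock': 0.0, 'qpos': array([-1.30739699e+00,  3.53629433e-01,  1.63416633e+00,  3.48721482e-05,
        1.15518283e+00, -2.41669213e-03]), 'qvel': array([ 0.00166476, -0.00039334, -0.00025889,  0.00036755,  0.00185799,
        0.00039119]), 'joint_efforts': array([ 2.78842366e-03, -6.05241466e+01, -3.42063582e+01,  2.62683634e-04,
        9.27218789e-03,  1.52792083e-06]), 'eef_pos': array([ 164.06441616, -602.60033825,  247.55957223]), 'tcp_rot': array([-3.14020680e+00, -3.52331862e-05,  2.65801907e-01]), 'contact_force': array([ 0.19323637,  0.65174145, -0.22378418]), 'wrist_torque': array([-0.03088329, -0.01922776,  0.03887524]), 'opening': 1.0020013248312474}
scene {'fx': 387.19368999487784, 'fy': 387.19368999487784, 'cx': 256.7999774538785, 'cy': 193.7677614524858, 'R': array([[-0.00267976,  0.99998719, -0.00429415],
       [ 0.72649295, -0.00100401, -0.68717318],
       [-0.68716869, -0.00496113, -0.72648095]]), 't': array([ -11.08600631, -317.05993856, 1374.17928978])}
top {'fx': 396.6884320924023, 'fy': 396.6884320924023, 'cx': 262.6905648747168, 'cy': 191.25559503326923, 'R': array([[ 0.02630381, -0.99946179, -0.01960228],
       [-0.98222669, -0.02219475, -0.18638167],
       [ 0.18584629,  0.02415643, -0.98228185]]), 't': array([  10.6286491 ,  573.34928283, 1048.77490553])}
```

View pics/scene0.png

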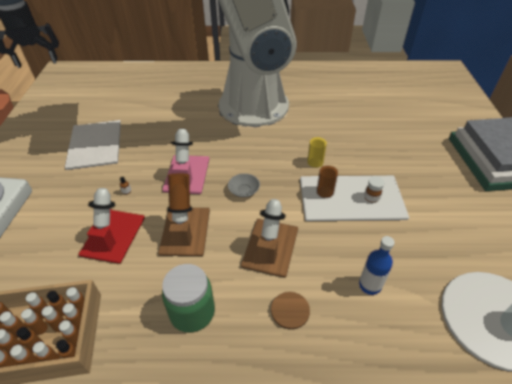

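View pics/top0.png

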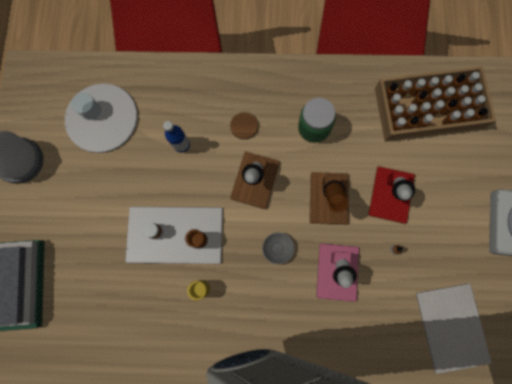

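The scene view shows the brown beaker at about (327,181) on the board and the jar at (375,190). The empty wooden stand is at about (270,245); the full one is beside it at (180,215). In the top view the beaker is at (197,239) and the empty stand at (255,180). Next I'll measure both from depth.

```bash
cat > h.py <<'E'
import numpy as np,cv2
def cloud(p,d,K):
    v,u=np.mgrid[:d.shape[0],:d.shape[1]]
    c=np.stack([(u-K["cx"])/K["fx"]*d,(v-K["cy"])/K["fy"]*d,d],-1)
    X=(c-K["t"])@K["R"]; X[d<=0]=np.nan
    return X
def load(n):
    z=np.load(n+".npz");return z["p"],cloud(z["p"],z["d"],z)
E
python3 - <<'E'
from h import *
for n,bk,st in(("top0",(197,239),(255,180)),("scene0",(327,181),(270,240))):
    p,X=load(n); hsv=cv2.cvtColor(p,cv2.COLOR_RGB2HSV)
    def near(c,w):
        m=np.zeros(p.shape[:2],bool);m[c[1]-w:c[1]+w,c[0]-w:c[0]+w]=1;return m
    m=near(bk,24)&(X[...,2]>30)
    q=X[m];print(n,"beaker pts",len(q),"min",q.min(0),"max",q.max(0),"zpct",np.percentile(q[:,2],[5,50,90,98]))
    t=q[q[:,2]>82];print(" top pts",len(t),t.mean(0) if len(t) else '',np.ptp(t,axis=0) if len(t) else '')
    w=near(bk,70)&(abs(X[...,2]-12)<6)&(hsv[...,1]<40);print(" board z",np.median(X[w],0))
    m=near(st,45);f=m&(X[...,2]>9)&(X[...,2]<19)
    q=X[f][:,:2].astype(np.float32);print(" foot",len(q),cv2.minAreaRect(q),np.median(X[f][:,2]))
    for lo in range(20,160,10):
        g=m&(X[...,2]>lo)&(X[...,2]<=lo+10)
        if g.sum()>3:
            print(lo,g.sum(),X[g].mean(0).round(0),"rgb",p[g].mean(0).round(0),"min",X[g].min(0).round(),"max",X[g].max(0).round())
E
```

```text
top0 beaker pts 337 min [411.80365058 178.16903921  32.33872009] max [460.45910098 226.08736589  94.98928877] zpct [48.84163177 89.11310612 91.85188278 93.14639912]
 top pts 281 [436.44794373 202.28452478  89.58228528] [47.52985572 47.91832668 12.85088013]
 board z [448.47173332 275.90880038  11.68029497]
 foot 1539 ((604.761474609375, 75.17715454101562), (153.7311553955078, 287.9533386230469), 74.67112731933594) 13.245930040819214
30 4 [640.  22.  33.] rgb [35. 22. 11.] min [633.  18.  30.] max [651.  26.  34.]
40 4 [640.  21.  45.] rgb [38. 26. 16.] min [632.  18.  42.] max [652.  25.  49.]
50 5 [641.  21.  54.] rgb [43. 28. 16.] min [634.  17.  51.] max [652.  25.  60.]
60 9 [649.  32.  68.] rgb [64. 45. 29.] min [633.  17.  62.] max [667.  59.  70.]
70 104 [655.  38.  74.] rgb [81. 57. 37.] min [632.  17.  70.] max [669.  62.  80.]
80 13 [642.  38.  87.] rgb [70. 64. 57.] min [633.  28.  81.] max [648.  55.  90.]
90 12 [641.  42.  94.] rgb [72. 70. 66.] min [637.  36.  90.] max [644.  52.  97.]
100 32 [587.  56. 107.] rgb [55. 42. 33.] min [581.  31. 100.] max [602.  77. 110.]
11
[... 1186 characters left out ...]
.  70.]
70 212 [656.  35.  73.] rgb [115.  87.  61.] min [636.  11.  70.] max [674.  59.  79.]
80 64 [644.  40.  86.] rgb [146. 145. 137.] min [633.  23.  80.] max [651.  59.  90.]
90 77 [639.  42.  95.] rgb [150. 149. 140.] min [622.  25.  90.] max [649.  61. 100.]
100 84 [632.  44. 105.] rgb [139. 138. 130.] min [595.  27. 100.] max [641.  75. 110.]
110 80 [622.  46. 114.] rgb [112. 109. 100.] min [590.  20. 110.] max [634.  77. 120.]
120 97 [620.  49. 126.] rgb [92. 88. 79.] min [600.  18. 120.] max [635.  76. 130.]
130 152 [618.  46. 134.] rgb [112. 112. 105.] min [591.  23. 130.] max [635.  67. 140.]
140 102 [602.  50. 144.] rgb [170. 169. 158.] min [586.  36. 140.] max [614.  63. 149.]
```

```bash
cat >> h.py <<'E'
from scipy.optimize import least_squares
A=np.array([-.574,0,.819])
def fitstand(X,p,c,s0):
    # foot rectangle from brown-ish foot-top points, near c (xy)
    near=np.hypot(X[...,0]-c[0],X[...,1]-c[1])<95
    f=near&(X[...,2]>9)&(X[...,2]<19)
    k=cv2.morphologyEx(f.astype(np.uint8),cv2.MORPH_OPEN,np.ones((3,3)))
    n,l,st,_=cv2.connectedComponentsWithStats(k); i=1+np.argmax(st[1:,4]); g=l==i
    (cx,cy),(w,h),a=cv2.minAreaRect(X[g][:,:2].astype(np.float32))
    return (cx,cy),(w,h),a,g.sum(),np.median(X[g][:,2])
def fitarm(X,p,tip,psi):
    # arm white points: fit tip xy (cylinder r=18 / taper) with psi fixed
    s=p.astype(int); white=(s.max(-1)-s.min(-1)<35)&(s.mean(-1)>75)
    m=white&(X[...,2]>80)&(X[...,2]<155)&(np.hypot(X[...,0]-tip[0],X[...,1]-tip[1])<60)
    q=X[m]; 
    def res(v):
        d=np.array([-.574*np.cos(v[3]),-.574*np.sin(v[3]),.819]); T=v[:3]
        w=q-T; t=-(w@d); rad=np.linalg.norm(w+t[:,None]*d,axis=1)
        R=np.clip(8+10*t/14,8,18)
        e=np.where((t<3)&(rad<8),t,rad-R)
        return np.r_[e,(v[3]-psi)*300]
    o=least_squares(res,[*tip,psi],loss="soft_l1",f_scale=2)
    return o.x,len(q),np.abs(o.fun).mean()
E
python3 - <<'E'
from h import *
for n in("top0","scene0"):
    p,X=load(n);print(n,fitstand(X,p,(615,45),0))
    for psi in(-.2,-.3): print(fitarm(X,p,(597,54,145),psi))
E
python3 - <<'E'
from rig import r,cams
K=cams.camera_params("wrist");print(K["R"],-K["R"].T@K["t"],K["fx"],r.sense()["eef_pos"])
E
```

```text
top0 ((614.8383178710938, 49.8865966796875), (109.66848754882812, 149.39170837402344), 75.23390197753906, np.int64(1134), np.float64(13.469409405319004))
(array([ 5.87256021e+02,  5.67305100e+01,  1.44483227e+02, -1.99954961e-01]), 134, np.float64(1.2350139630307515))
(array([ 5.87566572e+02,  5.75325837e+01,  1.44523559e+02, -2.99391509e-01]), 134, np.float64(1.252860352169702))
scene0 ((617.8477783203125, 44.635555267333984), (110.10684967041016, 150.95614624023438), 75.24209594726562, np.int64(1519), np.float64(12.99366367260772))
(array([ 5.88504330e+02,  5.19687289e+01,  1.44314527e+02, -2.39440130e-01]), 518, np.float64(1.2551700569776965))
(array([ 5.88988121e+02,  5.32612345e+01,  1.44167608e+02, -2.92529593e-01]), 518, np.float64(1.2424896843194746))
[[ 2.63234495e-01 -9.64731745e-01  5.10895493e-04]
 [-9.31302246e-01 -2.53974727e-01  2.61099531e-01]
 [-2.51761252e-01 -6.92062012e-02 -9.65311750e-01]] [ 227.91740416 -585.7151143   373.07279322] 284.4647019936764 [ 164.08011273 -602.64282398  247.62051978]
```

The two foot fits come out at 110 x 150 mm, so the size matches. The yaw is -0.258 and the tip is near (588,54,145), consistent with the arm fit. The tool always points down, so I'll pick the beaker up and tip it 35° in the grip against the board, about the jaw axis. Before that, I'll look from close by.

Call:
drive_tool(
  deltas=[
    [2.13, -2.5, -0.22, 0],
    [2.13, -2.5, -0.22, 0],
    [2.13, -2.5, -0.22, 0],
    [2.13, -2.5, -0.22, 0],
    [2.13, -2.5, -0.22, 0],
    [2.13, -2.5, -0.22, 0],
    [2.13, -2.5, -0.22, 0],
    [2.13, -2.5, -0.22, 0],
    [2.13, -2.5, -0.22, 0],
    [2.13, -2.5, -0.22, 0],
    [2.13, -2.5, -0.22, 0],
    [2.13, -2.5, -0.22, 0],
  ],
  jaw=0,
)

```text
clock: 1.1
eef_pos: [332.1, -244.9, 274.7]
tcp_rot: [-3.142, 0.0, 0.266]
contact_force: [-0.0, -0.1, -0.0]
opening: 0.997
```

Call:
drive_tool(
  deltas=[
    [2.13, -2.5, -0.22, 0],
    [2.13, -2.5, -0.22, 0],
    [2.13, -2.5, -0.22, 0],
    [2.13, -2.5, -0.22, 0],
    [2.13, -2.5, -0.22, 0],
    [2.13, -2.5, -0.22, 0],
    [2.13, -2.5, -0.22, 0],
    [2.13, -2.5, -0.22, 0],
    [2.13, -2.5, -0.22, 0],
    [2.13, -2.5, -0.22, 0],
    [2.13, -2.5, -0.22, 0],
    [2.13, -2.5, -0.22, 0],
  ],
)

```text
clock: 2.1
eef_pos: [500.0, 111.9, 300.9]
tcp_rot: [3.142, 0.0, 0.266]
contact_force: [0.3, -0.2, 1.0]
opening: 0.997
```

Call:
drive_tool(
  deltas=[
    [0, 0, 0, 0.105],
    [0, 0, 0, 0.105],
    [0, 0, 0, 0.105],
    [0, 0, 0, 0.105],
    [0, 0, 0, 0.104],
    [0, 0, 0, 0],
    [0, 0, 0, 0],
  ],
)

```text
clock: 2.68
eef_pos: [499.7, 110.1, 300.9]
tcp_rot: [3.141, 0.0, -0.255]
contact_force: [0.6, 0.1, 0.6]
opening: 0.998
```

```bash
cat >> h.py <<'E'
def grab(n,tag):
    from rig import r,cams
    K=cams.camera_params(n);s=r.sense();p,d=cams.grab_frame(n)
    cv2.imwrite(f"pics/{tag}.png",p[:,:,::-1]);np.savez(tag+".npz",p=p,d=d,**K)
    return s,p,cloud(p,d,K)
E
python3 - <<'E'
from h import *
s,p,X=grab("wrist","w1");print(s["clock"],s["eef_pos"],s["tcp_rot"],s["contact_force"])
print(fitstand(X,p,(615,47),0)); print(fitarm(X,p,(588,54,145),-.258))
m=(X[...,2]>84)&(X[...,2]<96)&(np.hypot(X[...,0]-438,X[...,1]-200)<45);q=X[m]
print(len(q),q.min(0),q.max(0),np.median(q,0)) if len(q) else None
E
```

```text
2.6833 [499.67458629 110.11560044 300.87852107] [ 3.14138772e+00  3.86285177e-04 -2.55003707e-01] [0.63189575 0.14492306 0.58938866]
((615.1373901367188, 45.928287506103516), (110.205322265625, 147.5533905029297), 75.08255004882812, np.int64(5680), np.float64(13.961281744199304))
(array([ 5.88404759e+02,  5.33369055e+01,  1.45025082e+02, -2.61659804e-01]), 1417, np.float64(0.5738918720969148))
1127 [413.65133234 173.89605985  84.00973554] [462.67293929 223.59276999  92.37497833] [439.03253986 197.94797116  89.76531206]
```

View pics/w1.png

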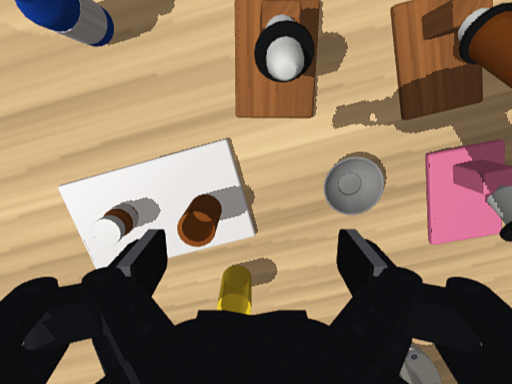

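The wrist view shows the brown beaker at about (200,220), the jar at (118,225) and the empty arm with its collar at (285,55). The fits agree: beaker centre (438,199) with its top at z=90, and tip (588,53,145).

Call:
drive_tool(
  deltas=[
    [-1.36, -1.17, 1.0, 0],
    [-1.36, -1.17, 1.0, 0],
    [-1.36, -1.17, 1.0, 0],
    [-1.36, -1.17, 1.0, 0],
    [-1.36, -1.17, 1.0, 0],
    [-1.36, -1.17, 1.0, 0],
    [0, 0, 3.0, 0],
    [0, 0, 3.0, 0],
    [0, 0, 3.0, 0],
    [0, 0, 3.0, 0],
    [0, 0, 0, 0],
    [0, 0, 0, 0],
  ],
)

```text
clock: 3.73
eef_pos: [437.9, 198.4, 120.4]
tcp_rot: [3.139, 0.003, -0.256]
contact_force: [0.9, 0.0, 0.8]
opening: 1.0
```

```bash
python3 - <<'E'
from h import *
s,p,X=grab("wrist","w2");print(s["clock"],s["eef_pos"],s["tcp_rot"],s["contact_force"])
m=(X[...,2]>85)&(X[...,2]<96)&(np.hypot(X[...,0]-438,X[...,1]-199)<40);q=X[m]
print(len(q),q.min(0),q.max(0)) if len(q) else None
if len(q): print(cv2.minEnclosingCircle(q[:,:2].astype(np.float32)))
E
```

```text
3.7333 [437.91568171 198.41791741 120.35657392] [ 3.13935252e+00  2.75606059e-03 -2.56332098e-01] [0.86177905 0.03889307 0.83163461]
5160 [413.63377179 174.52265569  85.04278488] [462.90110839 224.13796931  92.25192651]
((438.20269775390625, 199.3122100830078), 24.94013214111328)
```

Call:
drive_tool(
  deltas=[
    [0, -0.1, 1.5, 0],
    [0, 0, 1.5, 0],
    [0, 0, 1.0, 0],
    [0, 0, 0.6, 0],
    [0, 0, 0, 0],
    [0, 0, 0, 0],
  ],
)

```text
clock: 4.28
eef_pos: [439.5, 200.0, 75.8]
tcp_rot: [-3.141, -0.001, -0.258]
contact_force: [-0.1, -0.3, 0.0]
opening: 1.001
```

Call:
drive_tool(
  deltas=[
    [0, 0, 0, 0],
    [0, 0, 0, 0],
    [0, 0, 0, 0],
    [0, 0, 0, 0],
    [0, 0, 0, 0],
    [0, 0, 0, 0],
    [0, 0, 0, 0],
    [0, 0, 0, 0],
    [0, 0, 0, 0],
    [0, 0, 0, 0],
  ],
  jaw=1,
  force=25,
)

```text
clock: 5.12
eef_pos: [439.5, 200.0, 75.8]
tcp_rot: [-3.141, -0.001, -0.258]
contact_force: [-1.0, -0.3, 5.6]
opening: 0.583
```

Call:
drive_tool(
  deltas=[
    [-0.4, 0, -0.1, 0],
    [-0.4, 0, -0.1, 0],
    [-0.4, 0, -0.1, 0],
    [0, 0, 0, 0],
  ],
)

```text
clock: 5.45
eef_pos: [426.3, 202.9, 78.1]
tcp_rot: [3.141, 0.001, -0.258]
contact_force: [-0.2, 0.4, -1.5]
opening: 0.58
```

Call:
drive_tool(
  deltas=[
    [-0.41, 0, -0.04, 0],
    [-0.41, 0, -0.04, 0],
    [-0.4, 0, -0.04, 0],
    [0, 0, 0, 0],
  ],
)

```text
clock: 5.78
eef_pos: [414.7, 206.0, 79.2]
tcp_rot: [3.141, 0.001, -0.258]
contact_force: [-0.1, 0.3, -1.4]
opening: 0.583
```

```bash
python3 - <<'E'
from h import *
s,p,X=grab("scene","s1");s,p2,X=grab("wrist","w3");print(s["clock"],s["eef_pos"],s["contact_force"])
c=cv2.resize(p[110:270,240:440],None,fx=3,fy=3)[:480];d=np.zeros((480,800,3),np.uint8);d[:,:600]=c;d[:150,600:]=cv2.resize(p2,(200,150))
cv2.imwrite("pics/s1c.png",d[:,:,::-1])
E
```

```text
5.8333 [415.18694492 206.0658519   79.26261128] [ 0.13297639  0.04252533 -1.21531781]
```

View pics/s1c.png

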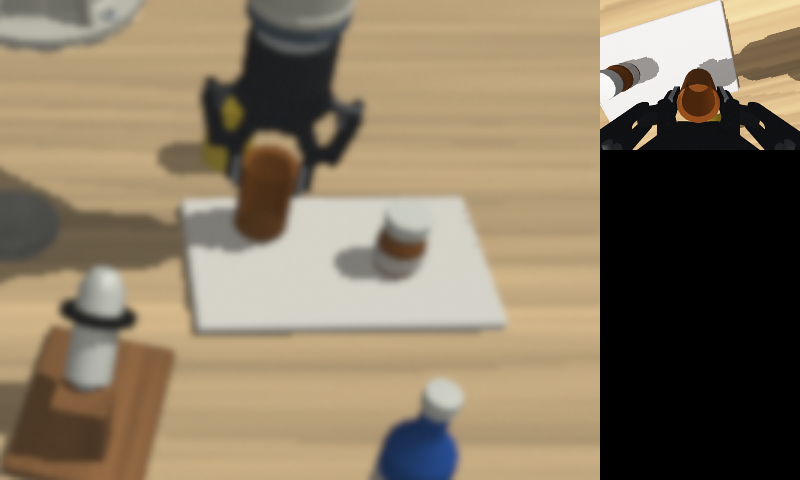

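The beaker is held at crop (265,190), but the force of -1.4 N is just its weight, so it is off the board. I'll fit its tilt from the wrist depth.

```bash
cat >> h.py <<'E'
def fitbeaker(X,p,s,guess_tilt=0.,verbose=True):
    """cylinder r=25 through brown points near the TCP; returns tilt toward -tool x, axis, point of mouth/base centres"""
    e=s["eef_pos"]; psi=s["tcp_rot"][2]; hsv=cv2.cvtColor(p,cv2.COLOR_RGB2HSV)
    m=(np.linalg.norm(X-e,axis=-1)<95)&(hsv[...,0]<14)&(hsv[...,1]>120)
    q=X[m]-e; c,sn=np.cos(psi),np.sin(psi)
    q=np.c_[q[:,0]*c+q[:,1]*sn,-q[:,0]*sn+q[:,1]*c,q[:,2]]  # x along tool x, y=-tool y, z up, about TCP
    def ax(v): a=np.array([-np.sin(v[0])*np.cos(v[3]),np.sin(v[3]),np.cos(v[0])*np.cos(v[3])]);return a
    def res(v):
        a=ax(v);w=q-np.array([v[1],v[2],0]);t=w@a
        rad=np.linalg.norm(w-t[:,None]*a,axis=1); side=np.abs(rad-25); top=np.where(rad<26,np.abs(t-v[4]),99)
        return np.r_[np.minimum(side,top),v[3]*50]
    best=min((least_squares(res,[g,0,0,0,12],loss="soft_l1",f_scale=1.5) for g in np.radians([0,10,20,30,40])),key=lambda o:o.cost)
    v=best.x;a=ax(v);base=np.array([v[1],v[2],0])+v[4]*a
    if verbose: print("n",len(q),"tilt deg",np.degrees(v[0]).round(1),"side deg",np.degrees(v[3]).round(1),"base c",base.round(1),"mouth c",(base-78*a).round(1),"res",np.abs(best.fun).mean().round(2))
    return v,a,base
E
python3 - <<'E'
from h import *
from rig import r
p,X=load("w3");s=r.sense();fitbeaker(X,p,s)
p,X=load("s1");fitbeaker(X,p,s)
E
```

```text
n 11329 tilt deg -0.0 side deg 0.3 base c [-2.  -0.4 14. ] mouth c [ -2.   -0.9 -64. ] res 0.38
n 185 tilt deg -0.2 side deg -0.5 base c [-1.8 -2.4 12.4] mouth c [ -2.   -1.7 -65.6] res 0.93
```

It lifted straight, without tilting: at the rim edge the board's friction can't beat the grip. I'll use the board's far (+x) side face as a stop for the rim instead. First I need to find that edge.

```bash
python3 - <<'E'
from h import *
for n in("w1","top0","scene0"):
    p,X=load(n);hsv=cv2.cvtColor(p,cv2.COLOR_RGB2HSV)
    m=(abs(X[...,2]-12)<4)&(hsv[...,1]<40)&(X[...,0]>330)&(X[...,0]<560)&(X[...,1]>60)&(X[...,1]<430)
    m=cv2.morphologyEx(m.astype(np.uint8),cv2.MORPH_OPEN,np.ones((3,3)))>0
    q=X[m][:,:2].astype(np.float32);print(n,cv2.minAreaRect(q),np.percentile(q,[1,99],axis=0).round())
    for y in(150,180,200,220,240): 
        k=q[abs(q[:,1]-y)<4]; print(y,k[:,0].max() if len(k) else None,end=";")
E
```

```text
w1 ((451.9257507324219, 270.707275390625), (158.3822479248047, 268.8328857421875), 0.8098502159118652) [[377. 138.]
 [530. 402.]]
150 532.8043;180 531.9767;200 531.45026;220 531.10565;240 531.2124;top0 ((450.235595703125, 275.8052062988281), (157.9950714111328, 269.14605712890625), 0.6541204452514648) [[373. 144.]
 [527. 406.]]
150 529.68414;180 528.696;200 528.2688;220 527.7697;240 527.30383;scene0 ((453.6756896972656, 269.74224853515625), (158.54779052734375, 268.0603942871094), 0.8455021977424622) [[378. 138.]
 [532. 401.]]
150 532.14874;180 534.2678;200 533.41736;220 532.69104;240 531.80865;
```

Call:
drive_tool(
  deltas=[
    [0, 0, -1.5, 0],
    [0, 0, -1.0, -0.086],
    [0, 0, 0, -0.086],
    [0, 0, 0, -0.086],
    [2.5, 0, 0, 0],
    [2.5, 0, 0, 0],
    [2.5, 0, 0, 0],
    [2.5, 0, 0, 0],
    [2.5, 0, 0, 0],
    [2.5, 0, 0, 0],
    [0, 0, 0, 0],
    [0, 0, 0, 0],
  ],
  force=20,
)

```text
clock: 6.88
eef_pos: [566.7, 205.8, 104.0]
tcp_rot: [-3.142, -0.0, -0.001]
contact_force: [-0.7, -0.4, -1.9]
opening: 0.581
```

```bash
python3 - <<'E'
from h import *
s,p,X=grab("wrist","w4");print(s["clock"],s["eef_pos"],s["tcp_rot"],s["contact_force"]);fitbeaker(X,p,s)
E
```

```text
6.8833 [566.65076841 205.78477942 103.95369905] [-3.14151463e+00 -1.77678101e-04 -1.13603792e-03] [-0.67763619 -0.39703381 -1.85085632]
n 11419 tilt deg -0.1 side deg 0.5 base c [-1.7 -0.2 14. ] mouth c [ -1.8  -0.9 -64. ] res 0.43
```

Call:
drive_tool(
  deltas=[
    [0, 0, 1.2, 0],
    [0, 0, 1.2, 0],
    [0, 0, 1.2, 0],
    [0, 0, 0, 0],
    [-0.35, 0, 0, 0],
    [-0.35, 0, 0, 0],
    [0, 0, 0, 0],
  ],
)

```text
clock: 7.52
eef_pos: [558.5, 206.1, 68.6]
tcp_rot: [-3.141, -0.001, 0.0]
contact_force: [1.4, -0.6, -1.8]
opening: 0.579
```

Call:
drive_tool(
  deltas=[
    [-0.3, 0, -0.12, 0],
    [-0.3, 0, -0.12, 0],
    [-0.3, 0, -0.12, 0],
    [-0.3, 0, -0.08, 0],
    [0, 0, 0, 0],
  ],
)

```text
clock: 7.93
eef_pos: [546.5, 206.0, 73.3]
tcp_rot: [-3.141, -0.001, -0.0]
contact_force: [2.3, -1.2, -0.0]
opening: 0.582
```

```bash
python3 - <<'E'
from h import *
s,p,X=grab("wrist","w5");print(s["clock"],s["eef_pos"],s["tcp_rot"],s["contact_force"]);fitbeaker(X,p,s)
E
```

```text
7.9333 [546.46733366 206.01300535  73.27273952] [-3.14146432e+00 -5.82092844e-04 -1.99636719e-05] [ 2.27978657 -1.20536052 -0.01928077]
n 12582 tilt deg 10.9 side deg 0.7 base c [-3.5 -0.3 13.7] mouth c [ 11.2  -1.2 -62.9] res 0.36
```

The board's edge works: the tilt is now 10.9° with little force. Continuing the arc.

Call:
drive_tool(
  deltas=[
    [-0.33, 0, -0.06, 0],
    [-0.33, 0, -0.06, 0],
    [-0.33, 0, -0.04, 0],
    [-0.33, 0, -0.02, 0],
    [-0.33, 0, 0, 0],
    [-0.33, 0, 0.02, 0],
    [-0.33, 0, 0.03, 0],
    [-0.33, 0, 0.04, 0],
    [0, 0, 0, 0],
  ],
)

```text
clock: 8.73
eef_pos: [519.4, 206.0, 73.4]
tcp_rot: [3.141, 0.001, -0.0]
contact_force: [1.8, -1.2, 0.1]
opening: 0.576
```

```bash
python3 - <<'E'
from h import *
s,p,X=grab("wrist","w6");print(s["clock"],s["eef_pos"],s["tcp_rot"],s["contact_force"]);fitbeaker(X,p,s)
E
```

```text
8.7333 [519.35567217 205.99239068  73.40143091] [ 3.14147868e+00  9.55659608e-04 -1.54902826e-04] [ 1.75175982 -1.21578607  0.10149696]
n 14810 tilt deg 33.0 side deg 0.6 base c [-5.7 -0.3 12.4] mouth c [ 36.8  -1.2 -53. ] res 0.37
```

Call:
drive_tool(
  deltas=[
    [-0.26, 0, 0.04, 0],
    [0, 0, 0, 0],
    [0, 0, -1.5, 0],
    [0, 0, -2.5, 0],
    [0, 0, -3.0, 0],
    [0, 0, -3.0, 0],
    [0, 0, -3.0, 0],
    [0, 0, -2.0, 0.086],
    [0, 0, 0, 0.086],
    [0, 0, 0, 0.086],
    [0, 0, 0, 0],
    [0, 0, 0, 0],
  ],
  force=40,
)

```text
clock: 9.78
eef_pos: [516.9, 205.8, 222.7]
tcp_rot: [3.141, 0.002, -0.256]
contact_force: [-0.4, 0.0, -1.6]
opening: 0.571
```

```bash
python3 - <<'E'
from h import *
s,p,X=grab("wrist","w7");print(s["clock"],s["eef_pos"],s["tcp_rot"],s["contact_force"]);v,a,base=fitbeaker(X,p,s)
print("tip fit",fitarm(X,p,(588.4,53.4,145),-.258))
psi=s["tcp_rot"][2];T=np.array([588.4,53.4,145]);d=np.array([-.574*np.cos(-.258),-.574*np.sin(-.258),.819])
Rw=np.array([[np.cos(psi),-np.sin(psi),0],[np.sin(psi),np.cos(psi),0],[0,0,1]])
mouth=Rw@(base-78*a)
for k in(40,10,0,-10,-45,-65):
    tcp=T+d*k-mouth; rel=Rw.T@(tcp-s["eef_pos"]);print("mouth at",k,"tcp",tcp.round(1),"tool delta mm",np.round([rel[0],-rel[1],-rel[2]],1))
print("advance dir tool", np.round([.574,0,.819],3))
E
```

```text
9.7833 [516.8682454  205.82298362 222.69873755] [ 3.14072955e+00  1.65652399e-03 -2.55609806e-01] [-0.42225735  0.00779379 -1.6123172 ]
n 14669 tilt deg 32.8 side deg 0.5 base c [-5.5 -0.2 12.3] mouth c [ 36.7  -0.9 -53.3] res 0.29
tip fit (array([ 5.88781412e+02,  5.36249160e+01,  1.45213380e+02, -2.79627986e-01]), 3215, np.float64(0.6612638193957221))
mouth at 40 tcp [530.9  69.5 231. ] tool delta mm [ 48.  128.4  -8.3]
mouth at 10 tcp [547.5  65.1 206.5] tool delta mm [ 65.3 128.4  16.2]
mouth at 0 tcp [553.1  63.6 198.3] tool delta mm [ 71.  128.4  24.4]
mouth at -10 tcp [558.6  62.1 190.1] tool delta mm [ 76.7 128.5  32.6]
mouth at -45 tcp [578.1  57.  161.4] tool delta mm [ 96.8 128.5  61.3]
mouth at -65 tcp [589.2  54.1 145.1] tool delta mm [108.3 128.5  77.6]
advance dir tool [0.574 0.    0.819]
```

Call:
drive_tool(
  deltas=[
    [0.8, 2.14, -0.14, 0],
    [0.8, 2.14, -0.14, 0],
    [0.8, 2.14, -0.14, 0],
    [0.8, 2.14, -0.14, 0],
    [0.8, 2.14, -0.14, 0],
    [0.8, 2.14, -0.13, 0],
    [0, 0, 0, 0],
    [0.57, 0, 0.82, 0],
    [0.57, 0, 0.82, 0],
    [0.57, 0, 0.82, 0],
    [0, 0, 0, 0],
    [0, 0, 0, 0],
  ],
)

```text
clock: 10.83
eef_pos: [547.5, 65.7, 205.6]
tcp_rot: [3.141, 0.002, -0.257]
contact_force: [-0.3, 0.5, -0.6]
opening: 0.57
```

```bash
cat > chk.py <<'E'
from h import *
import sys
s,p,X=grab("wrist",sys.argv[1]);print(s["clock"],s["eef_pos"],s["tcp_rot"],s["contact_force"],s["opening"]);v,a,base=fitbeaker(X,p,s)
psi=s["tcp_rot"][2];T=np.array([588.6,53.5,145.1]);d=np.array([-.574*np.cos(-.258),-.574*np.sin(-.258),.819])
Rw=np.array([[np.cos(psi),-np.sin(psi),0],[np.sin(psi),np.cos(psi),0],[0,0,1]])
M=s["eef_pos"]+Rw@(base-78*a);k=(M-T)@d;e=Rw.T@(M-T-k*d)
print("mouth",k.round(1),"mm above tip; lateral error in tool-ish x,y(left),z",e.round(1),"axial force",(s["contact_force"]@d).round(2))
E
python3 chk.py w8; python3 -c "
from h import *
s,p,X=grab('scene','s2');s,q,X=grab('top','t2')
c=cv2.resize(p[160:290,200:360],(480,390));e=cv2.resize(q[120:230,190:300],(390,390))
cv2.imwrite('pics/s2c.png',np.hstack([c,e])[:,:790,::-1])"
```

```text
10.8333 [547.51524366  65.74976678 205.56171824] [ 3.14082269e+00  2.26146528e-03 -2.57181617e-01] [-0.31860906  0.53396578 -0.56656492] 0.5695732594355164
n 14770 tilt deg 32.8 side deg 0.6 base c [-5.5 -0.2 12.3] mouth c [ 36.7  -1.  -53.3] res 0.3
mouth 9.4 mm above tip; lateral error in tool-ish x,y(left),z [-0.8  0.4 -0.5] axial force -0.21
```

View pics/s2c.png

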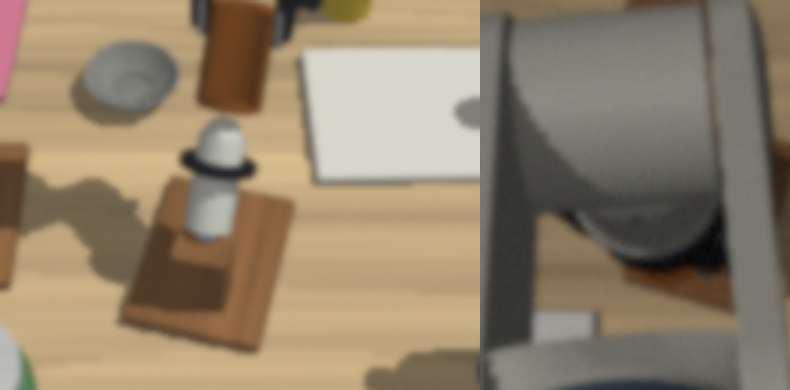

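The mouth (crop 235,110) sits in line with the tip (crop 222,125), and the residual lateral error is about 1 mm. Advancing along the arm.

Call:
drive_tool(
  deltas=[
    [0.29, 0, 0.41, 0],
    [0.29, 0, 0.41, 0],
    [0.29, 0, 0.41, 0],
    [0.29, 0, 0.41, 0],
    [0.29, 0, 0.41, 0],
    [0, 0, 0, 0],
  ],
)

```text
clock: 11.48
eef_pos: [562.0, 61.3, 185.3]
tcp_rot: [3.141, 0.001, -0.258]
contact_force: [0.1, -0.0, -0.7]
opening: 0.571
```

```bash
python3 chk.py w9
```

```text
11.4833 [562.01667159  61.29058956 185.34404105] [ 3.14118682e+00  9.01053276e-04 -2.58412121e-01] [ 0.12336952 -0.03745123 -0.677159  ] 0.570994143231281
n 14852 tilt deg 32.9 side deg 0.4 base c [-5.6 -0.3 12.2] mouth c [ 36.8  -0.9 -53.3] res 0.31
mouth -15.9 mm above tip; lateral error in tool-ish x,y(left),z [-0.1 -0.2 -0. ] axial force -0.63
```

Call:
drive_tool(
  deltas=[
    [0.143, 0, 0.205, 0],
    [0.143, 0, 0.205, 0],
    [0.143, 0, 0.205, 0],
    [0.143, 0, 0.205, 0],
  ],
)

```text
clock: 11.87
eef_pos: [567.6, 60.0, 178.1]
tcp_rot: [-3.141, -0.0, -0.258]
contact_force: [-0.1, -0.8, -1.4]
opening: 0.571
```

Call:
drive_tool(
  deltas=[
    [0.115, 0, 0.164, 0],
    [0.115, 0, 0.164, 0],
    [0, 0, 0, 0],
  ],
)

```text
clock: 12.12
eef_pos: [569.7, 59.4, 174.6]
tcp_rot: [3.142, 0.0, -0.258]
contact_force: [0.2, -0.1, -1.8]
opening: 0.571
```

Call:
drive_tool(
  deltas=[
    [0.115, 0, 0.164, 0],
    [0.115, 0, 0.164, 0],
    [0, 0, 0, 0],
  ],
)

```text
clock: 12.37
eef_pos: [571.8, 58.9, 171.4]
tcp_rot: [3.142, 0.0, -0.258]
contact_force: [-1.9, 1.0, 0.9]
opening: 0.57
```

```bash
python3 chk.py w10
```

```text
12.3667 [571.77512621  58.91013915 171.43069153] [ 3.14154013e+00  4.28716930e-04 -2.58209865e-01] [-1.87122369  0.99960222  0.88404913] 0.5698057735849689
n 14919 tilt deg 33.0 side deg 0.5 base c [-5.6 -0.3 12.3] mouth c [ 36.9  -0.9 -53.2] res 0.3
mouth -33.0 mm above tip; lateral error in tool-ish x,y(left),z [0.3 0.  0.2] axial force 1.91
```

The rim met the collar about 33 mm below the tip, at roughly 3 N. Pushing it down in small steps.

Call:
drive_tool(
  deltas=[
    [0.086, 0, 0.123, 0],
    [0.086, 0, 0.123, 0],
    [0.086, 0, 0.123, 0],
    [0, 0, 0, 0],
  ],
)

```text
clock: 12.75
eef_pos: [574.3, 58.2, 167.7]
tcp_rot: [3.142, 0.0, -0.258]
contact_force: [-1.6, 0.3, 0.9]
opening: 0.572
```

Call:
drive_tool(
  deltas=[
    [0.086, 0, 0.123, 0],
    [0.086, 0, 0.123, 0],
    [0.057, 0, 0.082, 0],
    [0, 0, 0, 0],
  ],
)

```text
clock: 13.08
eef_pos: [576.5, 57.6, 164.4]
tcp_rot: [3.141, 0.0, -0.258]
contact_force: [-2.5, -0.0, 0.3]
opening: 0.571
```

```bash
python3 chk.py w11
```

```text
13.0833 [576.52097316  57.60056321 164.40892626] [ 3.14147689e+00  3.15251228e-04 -2.58183270e-01] [-2.45661433 -0.04894155  0.34663537] 0.5710258446259955
n 14920 tilt deg 33.0 side deg 0.5 base c [-5.6 -0.3 12.2] mouth c [ 36.8  -0.9 -53.2] res 0.3
mouth -41.6 mm above tip; lateral error in tool-ish x,y(left),z [ 0.2 -0.   0.2] axial force 1.64
```

Call:
drive_tool(
  deltas=[
    [0.043, 0, 0.061, 0],
    [0.043, 0, 0.061, 0],
    [0, 0, 0, 0],
  ],
)

```text
clock: 13.38
eef_pos: [577.3, 57.4, 163.3]
tcp_rot: [3.141, 0.0, -0.258]
contact_force: [-3.5, 1.3, 2.2]
opening: 0.564
```

Call:
drive_tool(
  deltas=[
    [0.043, 0, 0.061, 0],
    [0, 0, 0, 0],
  ],
)

```text
clock: 13.55
eef_pos: [577.7, 57.3, 162.7]
tcp_rot: [3.141, 0.0, -0.258]
contact_force: [-4.6, 0.6, 1.2]
opening: 0.568
```

Call:
drive_tool(
  deltas=[
    [0.043, 0, 0.061, 0],
    [0.043, 0, 0.061, 0],
    [0, 0, 0, 0],
  ],
)

```text
clock: 13.8
eef_pos: [578.5, 57.0, 161.4]
tcp_rot: [3.141, 0.0, -0.258]
contact_force: [-4.6, 0.0, 1.0]
opening: 0.569
```

Call:
drive_tool(
  deltas=[
    [0.03, 0, 0.06, 0],
    [0.03, 0, 0.06, 0],
    [0, 0, 0, 0],
  ],
)

```text
clock: 14.05
eef_pos: [579.2, 56.9, 160.3]
tcp_rot: [3.141, 0.0, -0.258]
contact_force: [-4.5, -1.1, 1.4]
opening: 0.571
```

```bash
python3 chk.py w12
```

```text
14.05 [579.17501397  56.90125032 160.28892423] [ 3.14149597e+00  1.34670482e-04 -2.58207307e-01] [-4.45331125 -1.11941527  1.35741528] 0.570944985191166
n 14928 tilt deg 32.9 side deg 0.5 base c [-5.6 -0.3 12.2] mouth c [ 36.8  -0.9 -53.2] res 0.31
mouth -46.6 mm above tip; lateral error in tool-ish x,y(left),z [ 0.1 -0.   0.1] axial force 3.42
```

Call:
drive_tool(
  deltas=[
    [0.035, 0, 0.06, 0],
    [0.035, 0, 0.06, 0],
    [0, 0, 0, 0],
  ],
)

```text
clock: 14.35
eef_pos: [579.7, 56.8, 159.2]
tcp_rot: [3.141, 0.0, -0.258]
contact_force: [-5.1, -0.9, 2.8]
opening: 0.57
```

Call:
drive_tool(
  deltas=[
    [0.035, 0, 0.06, 0],
    [0, 0, 0, 0],
  ],
)

```text
clock: 14.52
eef_pos: [579.9, 56.7, 158.7]
tcp_rot: [3.141, 0.001, -0.258]
contact_force: [-5.5, 0.2, 5.0]
opening: 0.568
```

The force is rising, so the collar is at its stop with the rim about 48.5 mm below the tip, inside the 45–65 mm range. Adding a little more, then holding.

Call:
drive_tool(
  deltas=[
    [0.025, 0, 0.045, 0],
    [0, 0, 0, 0],
  ],
)

```text
clock: 14.68
eef_pos: [580.0, 56.7, 158.4]
tcp_rot: [3.142, 0.001, -0.258]
contact_force: [-7.8, 0.9, 6.8]
opening: 0.568
```

Call:
drive_tool(
  deltas=[
    [0.01, 0, 0.018, 0],
    [0, 0, 0, 0],
    [0, 0, 0, 0],
    [0, 0, 0, 0],
    [0, 0, 0, 0],
    [0, 0, 0, 0],
  ],
)

```text
clock: 15.18
eef_pos: [580.0, 56.7, 158.3]
tcp_rot: [3.141, 0.001, -0.258]
contact_force: [-8.8, 0.6, 7.5]
opening: 0.572
```

Call:
drive_tool(
  deltas=[
    [0, 0, 0, 0],
    [0, 0, 0, 0],
    [0, 0, 0, 0],
    [0, 0, 0, 0],
  ],
)

```text
clock: 15.52
eef_pos: [580.0, 56.7, 158.4]
tcp_rot: [3.142, 0.001, -0.258]
contact_force: [-8.8, -0.0, 7.7]
opening: 0.567
```

```bash
python3 chk.py w13
```

```text
15.5167 [580.03887679  56.70032881 158.36052219] [ 3.14150268e+00  9.84703129e-04 -2.58230693e-01] [-8.76397268 -0.03941282  7.68766116] 0.5672626211693217
n 14954 tilt deg 33.3 side deg 0.5 base c [-5.7 -0.3 12.2] mouth c [ 37.1  -0.9 -53. ] res 0.31
mouth -48.6 mm above tip; lateral error in tool-ish x,y(left),z [ 0.1 -0.   0.1] axial force 11.15
```

Held at about 12 N along the arm for about 0.9 s. Letting go and retreating upward.

Call:
drive_tool(
  deltas=[
    [0, 0, 0, 0],
    [0, 0, 0, 0],
    [0, 0, 0, 0],
    [0, 0, 0, 0],
    [0, 0, 0, 0],
    [0, 0, 0, 0],
    [0, 0, 0, 0],
    [0, 0, 0, 0],
  ],
  jaw=0,
)

```text
clock: 16.23
eef_pos: [580.6, 56.6, 157.9]
tcp_rot: [-3.142, -0.0, -0.258]
contact_force: [-0.6, 0.6, 0.6]
opening: 1.002
```

```bash
python3 chk.py w14
```

```text
16.2333 [580.64055576  56.57142875 157.94754522] [-3.14157508e+00 -9.66095877e-05 -2.58196050e-01] [-0.59662463  0.59265916  0.58771037] 1.0018032221670532
n 14785 tilt deg 36.7 side deg 0.2 base c [-12.   -0.6  10.7] mouth c [ 34.7  -0.9 -51.8] res 0.33
mouth -46.9 mm above tip; lateral error in tool-ish x,y(left),z [-0.8  0.  -0.5] axial force 0.9
```

Call:
drive_tool(
  deltas=[
    [0, 0, -1.0, 0],
    [0, 0, -2.0, 0],
    [0, 0, -3.0, 0],
    [0, 0, -3.0, 0],
    [0, 0, -3.0, 0],
    [-2.5, 0, -2, 0],
    [-2.5, 0, 0, 0],
    [-2.5, 0, 0, 0],
    [-2.5, 0, 0, 0],
    [-2.5, 0, 0, 0],
    [-2.5, 0, 0, 0],
    [0, 0, 0, 0],
  ],
)

```text
clock: 17.28
eef_pos: [431.7, 95.3, 298.5]
tcp_rot: [3.141, 0.002, -0.257]
contact_force: [-0.0, -0.0, 0.4]
opening: 1.001
```

```bash
python3 -c "
from h import *
s,q,X=grab('wrist','w15');print(s['clock'],s['eef_pos'],s['contact_force'])
hsv=cv2.cvtColor(q,cv2.COLOR_RGB2HSV)
s,p,X=grab('scene','s3')
c=cv2.resize(p[130:290,160:400],(480,320));e=cv2.resize(q,(300,225));o=np.zeros((330,790,3),np.uint8);o[:320,:480]=c;o[:225,485:785]=e
cv2.imwrite('pics/s3c.png',o[:,:,::-1])"
```

```text
17.2833 [431.73995905  95.32384032 298.49627867] [-0.04781494 -0.02723139  0.44764947]
```

View pics/s3c.png

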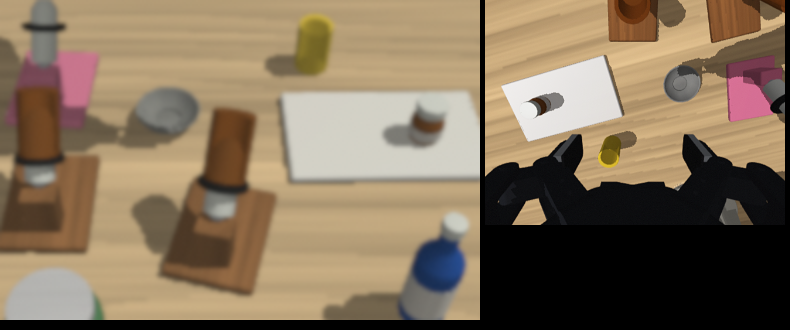

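The beaker hangs on the empty arm (crop 230,150) with its rim on the collar (222,185), like the full stand beside it. The jar, yellow beaker, dish and spray look undisturbed, and the gripper is clear. Handing in.

```bash
python3 -c "
from rig import job;print(job.sign_off())"
```

```text
the job is handed in; nothing more can be done
None
```

The beaker is hanging on the empty arm with its rim on the collar, and I handed the job in at about 17.3 s. The sign-off gave no verdict.

- **Tilting:** The tool can only point down, so the beaker had to be tipped in the grip to match the slanted arm. My first try, tipping it on top of the board, only lifted it without tilting. Bracing its rim against the board's far edge worked and gave about 33° (the arm needs 35°).
- **Pushing:** The rim met the collar about 33 mm below the tip and pushed it to about 48.5 mm, where the force rose. I took that as the stop, though only the force shows it. I held about 12 N along the arm, allowing for the beaker's weight, for about 0.9 s. The highest wrist force I read was about 12 N, but I read it only at the end of each move.
- **Last checks:** After I let go, the rim measured about 47 mm below the tip. That is 1.7 mm back up, close to the 1.5 mm the rubber should give back at 12 N. The beaker settled to about 36.7° within its play on the arm.
- **Surroundings:** In the last pictures the beaker hangs on the collar, the gripper is clear, and the bystanders in view look undisturbed. I judged that by eye and did not measure it.

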